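# Put the rinsed battery-lesson kit away to dry

## Robot

A 7-joint arm with a two-finger parallel gripper is mounted at the origin on the work surface. World frame = base frame: x ahead of the robot, y to its left, z up, the work surface at z = 0. Lengths are in mm, angles in rad, forces in N, time in s.
With the tool pointing down it reaches from about 400 to 900 mm from the base axis. Payload 5.5 kg.
Tool frame: the origin (TCP) lies on the centre line of the jaws, within the pads' length; the fingertips stand 22 mm ahead of it and the grasp point (between the pads) lies 3 mm ahead of it (r.tips_ahead is the distance from the TCP to the fingertips, in mm); z points along the fingers, x is the direction in which the jaws open and shut, and the axes are right-handed (so a half turn about z gives the same grasp; the last joint's range is limited). The gripper opens to 92 mm and grips with 3 to 60 N. Pads are 19 mm wide; open, the fingers measure 130 mm over their backs; the gripper's body (75 mm by 190 mm) begins 47 mm behind the grasp point.
Start: joints at [-0.942, 0.501, -0.427, 1.55, 0.221, 1.138, -0.21], TCP at [232.466, 607.008, 248.729] pointing down, gripper open.
Joint ranges: [-2.88, 2.88], [-0.31, 2.03], [-1.54, 1.56], [0.2, 2.42], [-1.41, 4.55], [0.19, 2.02], [-2.57, 2.57]. Speed limits (rad/s): [2.57, 2.57, 3.14, 3.14, 3.14, 3.14, 3.14].

## Interface

Orientations are given as a unit quaternion [x, y, z, w].
In Python, from rig import r, move_gripper, cams, workorder, nets, get_t, get_q, get_dq, get_effort, get_eef_pos, get_eef_rot, get_force, get_moment, get_gripper_width gives the robot as it stands. The module is installed in compiled form; this text tells all that it offers. Calls block until the motion is done:
- r.goto(position, orientation): joint-space move of the TCP to a pose.
- r.line_to(position, ori=None, feed=150, max_force=None): straight line of the TCP; ori=None keeps the orientation; feed is the mean speed in mm/s. With max_force (N) it stops when the force on the tool has changed by that much, and returns True; else False.
- r.set_joints(angles): joint-space move.
- move_gripper(opening, newtons=None): opening from 0.0 (shut) to 1.0 (fully open); newtons is the grip in N (None keeps the last); returns when the fingers have stopped.
- r.pause(seconds).
- r.inverse_kinematics(position, orientation): joint angles nearest the present ones, or None.
- cams.read_camera(name): name is "side" or "top"; returns the picture (480x640x3 uint8, red, green, blue); there is no depth.
- cams.get_calibration(name): a dict with "mtx" (3x3 intrinsics, pixels), "R" (3x3) and "t" (3): a world point X has camera coordinates R X + t. Camera axes: x right, y down, z forward; pixel columns grow to the right and rows downward; lengths in mm; the calibration is good to about 2 mm. A picture is of the moment at which its call begins. get_calibration takes no time and is no camera call.
A pose or a line that the arm cannot do raises r.Unreachable and nothing moves.
- workorder.job_done(): hands the job in, once; it reports no verdict.
Trained networks look in the newest picture that a camera, given by its name, has taken for a name from the list of things; names that differ only in an ending like _2 or _b are one class to them, and where a whole thing is asked for, a point or a joint stands for the part that bears it (a point fixed in the world has none). Each returns a list of dicts, best first, with "score" (0 to 1); they miss things now and then, are a little off and sometimes report something else, mostly with a low value. They report only what shows in the picture. A call takes as long as a camera call. They do not tell look-alikes from the thing itself.
- nets.look_for(target, camera): "position" ([x, y, z] in mm, in world coordinates, good to about 4 mm: the middle of the surface that is visible of it).
- nets.regions_of(target, camera): "mask" (480x640 bool, what is visible of it).
- nets.tip_of(target, camera): "position" ([x, y, z] in mm, in world coordinates, good to about 4 mm: a listed point, or the origin of a listed thing).
Readings, each from a call of its own:
- get_t(): time.
- get_q(): joint angles.
- get_dq(): joint speeds.
- get_effort(): joint torques, N m.
- get_eef_pos(): TCP position.
- get_eef_rot(): TCP orientation.
- get_force(): force on the tool from outside, world axes, zero at the start.
- get_moment(): the same for the moment, N m.
- get_gripper_width(): opening from 0.0 (shut) to 1.0 (fully open).
Only numpy, scipy, OpenCV 4.12 (cv2) and the standard library are available. Lean on these libraries where they do the work, as an engineer would, in place of code of your own. Each camera call takes 0.05 s, during which the arm holds its last target. There are 200 camera calls.

## Task

The battery lesson is over and its parts are rinsed: turn every jar upside down onto its own drying peg so that its rim stands on the rack, and move every carbon plate from the rinse stand into a slot of the plywood storage block, fully home. The jars are thin and the plates brittle, so grip them lightly (no more than about 15 N) and lower them in without forcing. When everything is in place, switch the drying fan on, and leave the motor, the battery holder and the screwdriver where they are.

Things in the scene. Friction and masses are not known exactly. Their poses are not given: they have to be found in the camera images.
- drainer: Aluminium draining board, fixed, 366 mm wide, sloping down by 25 degrees along its +x, away from the robot; its middle is 40 mm above the bench, its near edge 67 mm. A lip 12 mm high stops the jars' rims at the low edge; ribs 6 mm high part three bays 120 mm wide. Origin: on the bench under its middle.
- jar0: Thin frosted plastic square jar, open at one end: 84 mm long, 48 x 48 mm outside, walls 3 mm, bottom 4 mm, 60 g. Starts lying on its side on the drainer, mouth down the slope. Origin: middle of the face it lies on, 24 mm from the centre line; x along the jar to its mouth, y across, z to the opposite face (48 mm). Inverted, x points straight down. Cracks if gripped above about 15 N a finger.
- jar0_mouth (a point): Centre of the open mouth of jar0 (42 mm along x from the jar's origin and 24 mm up its z), in the plane of the rim.
- jar1: Thin frosted plastic square jar, open at one end: 84 mm long, 48 x 48 mm outside, walls 3 mm, bottom 4 mm, 60 g. Starts lying on its side on the drainer, mouth down the slope. Origin: middle of the face it lies on, 24 mm from the centre line; x along the jar to its mouth, y across, z to the opposite face (48 mm). Inverted, x points straight down. Cracks if gripped above about 15 N a finger.
- jar1_mouth (a point): Centre of the open mouth of jar1 (42 mm along x from the jar's origin and 24 mm up its z), in the plane of the rim.
- jar2: Thin frosted plastic square jar, open at one end: 84 mm long, 48 x 48 mm outside, walls 3 mm, bottom 4 mm, 60 g. Starts lying on its side on the drainer, mouth down the slope. Origin: middle of the face it lies on, 24 mm from the centre line; x along the jar to its mouth, y across, z to the opposite face (48 mm). Inverted, x points straight down. Cracks if gripped above about 15 N a finger.
- jar2_mouth (a point): Centre of the open mouth of jar2 (42 mm along x from the jar's origin and 24 mm up its z), in the plane of the rim.
- rack: White drying rack, fixed: base 90 x 280 x 10 mm with three upright grey round pegs 90 mm apart along its y axis. Origin: centre of its underside, z up. Pegs: 32 mm diameter, 55 mm tall above the base, tapering to 20 mm over the top 9 mm. A jar put mouth down over a peg stands with its rim on the base, 5 mm of play each way.
- peg0 (a point): Foot of drying peg 0, on the peg's axis at the upper face of the rack's base (10 mm above the bench); the peg's top is 55 mm above this point.
- peg1 (a point): Foot of drying peg 1, on the peg's axis at the upper face of the rack's base (10 mm above the bench); the peg's top is 55 mm above this point.
- peg2 (a point): Foot of drying peg 2, on the peg's axis at the upper face of the rack's base (10 mm above the bench); the peg's top is 55 mm above this point.
- plate0: Brittle dark carbon electrode plate with a small copper contact near its upper edge: 60 mm wide, 8 mm thick, 95 mm tall, about 85 g; starts standing on edge in the rinse stand. Origin: centre of its lower edge; x along its width, y through its thickness, z up. It snaps if gripped at more than about 15 N a finger.
- plate1: Brittle dark carbon electrode plate with a small copper contact near its upper edge: 60 mm wide, 8 mm thick, 95 mm tall, about 85 g; starts standing on edge in the rinse stand. Origin: centre of its lower edge; x along its width, y through its thickness, z up. It snaps if gripped at more than about 15 N a finger.
- plate2: Brittle dark carbon electrode plate with a small copper contact near its upper edge: 60 mm wide, 8 mm thick, 95 mm tall, about 85 g; starts standing on edge in the rinse stand. Origin: centre of its lower edge; x along its width, y through its thickness, z up. It snaps if gripped at more than about 15 N a finger.
- stand: White plastic rinse stand, fixed, the lower of the two slotted blocks: 90 x 170 x 35 mm, with three roomy slots 60 mm apart along its y axis, each 66 x 12 mm and 27 mm deep (floor 8 mm above the bench), long side along its x axis. Origin: centre of its underside. The plates start in these.
- store: Plywood storage block, fixed, the taller of the two slotted blocks: 90 x 180 x 60 mm; three tight slots 60 mm apart along its y axis, each 62 x 10 mm and 50 mm deep, long side along its x axis, edges chamfered 1.5 mm. Origin: centre of its underside. A plate fully home stands on the slot's floor, 45 mm showing above the block.
- slot0 (a point): Centre of the floor of storage slot 0, 10 mm above the bench; the slot's mouth is 50 mm above it.
- slot1 (a point): Centre of the floor of storage slot 1, 10 mm above the bench; the slot's mouth is 50 mm above it.
- slot2 (a point): Centre of the floor of storage slot 2, 10 mm above the bench; the slot's mouth is 50 mm above it.
- fan_switch (a joint): Black toggle lever of the drying fan, angle in rad: 0 = off (leaning back towards the robot, along its own -x), 1.0 = fully on (leaning away from the robot); starts at 0 to 0.1 and stays where it is left. A light push sideways on its upper part moves it; it has no spring.
- fan_switch_base: Fixed grey block that carries the toggle lever: 70 x 50 x 25 mm. Origin: centre of its underside; the lever pivots 22 mm above it, about the block's y axis. The lever is 80 mm long with a 26 mm ball at its tip: at 0 the ball is 92 mm above the bench and 38 mm to the block's -x side, at 1.0 as far to its +x side.
- motor: Bystander: small upright electric motor on a clear strip, 55 x 24 mm, 50 mm tall. Origin: centre of its underside.
- battery_box: Bystander: open black battery holder, 62 x 34 x 18 mm. Origin: centre of its underside.
- driver: Bystander: screwdriver, 150 mm long, lying on the bench along its own x. Origin: on the bench under its middle.
Mind the look-alikes: they are no part of the job. Leave any red look-alike of the jar1 alone.

How it is judged (in metres and radians):
On the way, in this order (a step that is already met when the one before it is completed fails the run):
1. every jar stands mouth down on a peg and every plate is fully home in a storage slot, with the fan still off ((distance between jar0_mouth and peg0 below 0.012 m or distance between jar0_mouth and peg1 below 0.012 m or distance between jar0_mouth and peg2 below 0.012 m) and angle between each of jar0, jar1, jar2's own x axis and vertical above 3 rad and (distance between plate0 and slot0 below 0.008 m or distance between plate0 and slot1 below 0.008 m or distance between plate0 and slot2 below 0.008 m) and angle between each of plate0, plate1, plate2's own z axis and vertical below 0.12 rad and (distance between jar1_mouth and peg0 below 0.012 m or distance between jar1_mouth and peg1 below 0.012 m or distance between jar1_mouth and peg2 below 0.012 m) and (distance between plate1 and slot0 below 0.008 m or distance between plate1 and slot1 below 0.008 m or distance between plate1 and slot2 below 0.008 m) and (distance between jar2_mouth and peg0 below 0.012 m or distance between jar2_mouth and peg1 below 0.012 m or distance between jar2_mouth and peg2 below 0.012 m) and (distance between plate2 and slot0 below 0.008 m or distance between plate2 and slot1 below 0.008 m or distance between plate2 and slot2 below 0.008 m) and value of joint fan_switch below 0.5 rad), for 0.2 s.
2. the fan switch is turned on (value of joint fan_switch above 0.8 rad), for 0.2 s.
At the end, for the whole second after the job is handed in: Each jar is mouth down over a peg, within 8 degrees of upright, mouth centre within 12 mm of the peg's foot; each plate stands in a storage slot within 7 degrees of upright, lower edge's centre within 8 mm of the floor's centre; all at rest; switch past 0.8 rad ((distance between jar0_mouth and peg0 below 0.012 m or distance between jar0_mouth and peg1 below 0.012 m or distance between jar0_mouth and peg2 below 0.012 m) and angle between each of jar0, jar1, jar2's own x axis and vertical above 3 rad and (distance between plate0 and slot0 below 0.008 m or distance between plate0 and slot1 below 0.008 m or distance between plate0 and slot2 below 0.008 m) and angle between each of plate0, plate1, plate2's own z axis and vertical below 0.12 rad and (distance between jar1_mouth and peg0 below 0.012 m or distance between jar1_mouth and peg1 below 0.012 m or distance between jar1_mouth and peg2 below 0.012 m) and (distance between plate1 and slot0 below 0.008 m or distance between plate1 and slot1 below 0.008 m or distance between plate1 and slot2 below 0.008 m) and (distance between jar2_mouth and peg0 below 0.012 m or distance between jar2_mouth and peg1 below 0.012 m or distance between jar2_mouth and peg2 below 0.012 m) and (distance between plate2 and slot0 below 0.008 m or distance between plate2 and slot1 below 0.008 m or distance between plate2 and slot2 below 0.008 m) and linear speed of each of jar0, jar1, jar2, plate0, plate1, plate2 below 0.02 m/s and value of joint fan_switch above 0.8 rad); the robot touches nothing.
It fails at once if a jar or plate is squeezed hard: over 40 N from both fingers together (contact force between the fingers and jar0 above 40 N or contact force between the fingers and jar1 above 40 N or contact force between the fingers and jar2 above 40 N or contact force between the fingers and plate0 above 40 N or contact force between the fingers and plate1 above 40 N or contact force between the fingers and plate2 above 40 N).
It fails at once if a jar is pressed on the rack, or a plate into the storage block, at over 30 N (contact force between any of jar0, jar1, jar2 and rack above 30 N or contact force between any of plate0, plate1, plate2 and store above 30 N).
It fails at once if the motor, the battery holder or the screwdriver is moved more than 25 mm (distance of any of motor, battery_box, driver from where it was at the start of the episode above 0.025 m).
Of jar0, jar1, jar2 only 2 to 3 are there at a start; the rules pass over those that are not, and their reading is None.
Of plate0, plate1, plate2 only 2 to 3 are there at a start; the rules pass over those that are not, and their reading is None.
At some moment in a run one of jar0, jar1, jar2 may be knocked a few centimetres aside while the robot is not near it.
It also fails if it takes over 210 s, if anything falls off the work surface, if the arm or the gripper's body presses on something with over 40 N, if the wrist force passes 120 N, or if a joint passes its speed limit or range.

## Working session

There is one attempt and no reset: what is moved stays moved. The work goes in short steps, each a Python script; the robot and the scene stay as the last script left them, time stands still between calls to the robot, and variables do not carry over. Pictures are saved under pics/ and viewed, about 12 in all and at most 16, crops included, and the job is handed in when it is done.

```bash
ls; mkdir -p pics; python3 - <<'E'
from rig import *
import cv2
for n in("top","side"):
    im=cams.read_camera(n); cv2.imwrite(f"pics/{n}0.png",im[...,::-1])
    c=cams.get_calibration(n); print(n,c["mtx"].round(1).tolist(),c["R"].round(3).tolist(),c["t"].round(1).tolist())
for t in ["jar0","jar1","plate0","rack","stand","store","drainer","fan_switch_base","motor","battery_box","driver","peg0","slot0"]:
    for n in("top","side"):
        for d in nets.tip_of(t,n): print(t,n,round(d["score"],2),[round(float(v)) for v in d["position"]])
print(get_t())
E
```

```text
pics
top [[577.4, 0.0, 313.5], [0.0, 577.4, 236.3], [0.0, 0.0, 1.0]] [[0.011, -1.0, 0.023], [-0.988, -0.014, -0.156], [0.157, -0.021, -0.987]] [-26.9, 579.1, 1158.5]
side [[460.9, 0.0, 317.7], [0.0, 460.9, 232.9], [0.0, 0.0, 1.0]] [[-0.979, -0.204, 0.01], [-0.135, 0.611, -0.78], [0.153, -0.765, -0.626]] [538.7, 123.9, 913.2]
jar0 top 0.82 [567, -124, 33]
jar0 top 0.82 [550, 1, 32]
jar0 top 0.75 [736, -234, 1]
jar0 top 0.58 [354, -243, 2]
jar0 top 0.42 [614, -114, 42]
jar0 side 0.89 [552, 0, 35]
jar0 side 0.87 [350, -247, -3]
jar0 side 0.63 [570, -116, 36]
jar0 side 0.63 [738, -236, 2]
jar0 side 0.58 [587, 111, 41]
jar0 side 0.55 [537, 107, 35]
jar0 side 0.34 [432, -145, 2]
jar1 top 0.82 [567, -124, 33]
jar1 top 0.82 [550, 1, 32]
jar1 top 0.75 [736, -234, 1]
jar1 top 0.58 [354, -243, 2]
jar1 top 0.42 [614, -114, 42]
jar1 side 0.89 [552, 0, 35]
jar1 side 0.87 [350, -247, -3]
jar1 side 0.63 [570, -116, 36]
jar1 side 0.63 [738, -236, 2]
jar1 side 0.58 [587, 111, 41]
jar1 side 0.55 [537, 107, 35]
jar1 side 0.34 [432, -145, 2]
plate0 top 0.97 [386, 297, 11]
plate0 top 0.69 [409, 239, 8]
pl
[... 407 characters left out ...]
 0.15 [408, 240, 6]
drainer side 0.73 [543, 0, 0]
fan_switch_base top 0.55 [433, -142, -3]
fan_switch_base side 0.78 [430, -145, 1]
fan_switch_base side 0.6 [778, 153, 2]
motor top 0.65 [369, -339, -3]
motor side 0.75 [368, -346, 0]
battery_box top 0.92 [776, 151, 6]
battery_box side 0.7 [778, 153, -3]
driver top 0.75 [756, -69, 2]
driver side 0.71 [762, -68, -4]
driver side 0.25 [542, -2, 0]
peg0 top 0.96 [573, -286, 10]
peg0 top 0.68 [536, -362, 12]
peg0 side 0.81 [497, -443, 8]
peg0 side 0.68 [538, -368, 9]
peg0 side 0.68 [599, 314, 12]
peg0 side 0.67 [572, -287, 12]
slot0 top 0.88 [563, 359, 10]
slot0 side 0.94 [600, 316, 8]
slot0 side 0.6 [530, 412, 7]
slot0 side 0.59 [567, 365, 14]
1.4
```

View pics/top0.png

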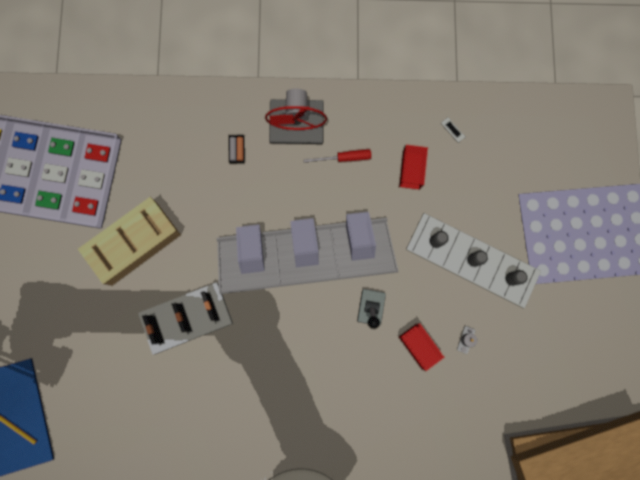

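View pics/side0.png

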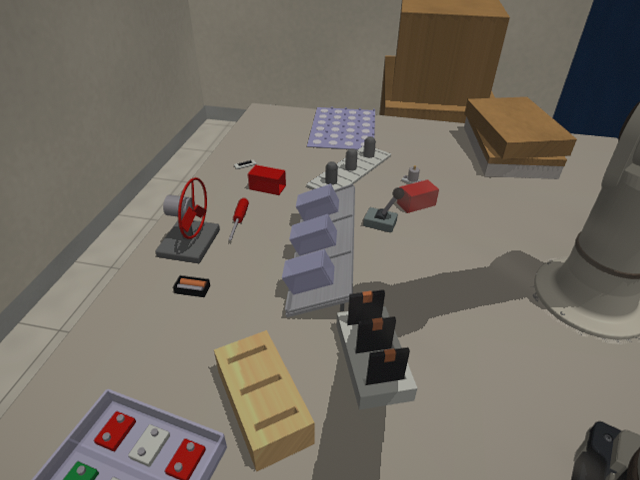

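The top view shows three grey jars on the board at (250,248), (305,242) and (360,235). It also shows the plates at (152,330), (181,318) and (210,305), the storage block at (128,240), the pegs at (440,238), (478,257) and (516,277), and the toggle at (373,310). The two red boxes are look-alikes. Next I'll zoom in on the store and jars.

```bash
python3 - <<'E'
import cv2,numpy as np
t=cv2.imread("pics/top0.png");s=cv2.imread("pics/side0.png")
a=cv2.resize(t[190:360,70:236],(400,410),interpolation=cv2.INTER_CUBIC)
b=cv2.resize(t[200:300,210:400],(400,210),interpolation=cv2.INTER_CUBIC)
c=cv2.resize(s[325:475,205:325],(328,410),interpolation=cv2.INTER_CUBIC)
im=np.zeros((600,740,3),np.uint8); im[:410,:400]=a; im[:410,402:730]=c; 
b=cv2.resize(t[205:300,210:400],(370,185)); im[412:597,:370]=b
b=cv2.resize(s[180:320,275:365],(119,185)); im[412:597,372:491]=b
b=cv2.resize(t[200:310,400:545],(244,185)); im[412:597,493:737]=b
cv2.imwrite("pics/z0.png",im)
E
```

```text
(no output)
```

View pics/z0.png

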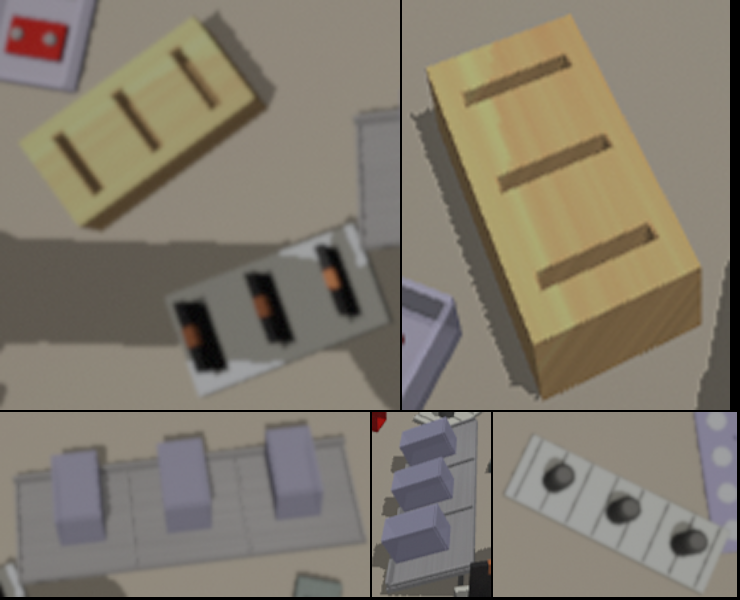

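```bash
cat > fit.py <<'E'
import numpy as np,cv2
from rig import *
from scipy.optimize import minimize
from scipy.spatial.transform import Rotation as R
C={n:cams.get_calibration(n) for n in("top","side")}
def proj(n,X):
    c=C[n]; P=(np.asarray(X)@np.array(c["R"]).T+np.array(c["t"]))@np.array(c["mtx"]).T
    return P[:,:2]/P[:,2:]
def box(sx,sy,z0,z1,cx=0,cy=0):
    return np.array([[cx+a*sx/2,cy+b*sy/2,z] for a in(-1,1) for b in(-1,1) for z in(z0,z1)])
def cyl(cx,cy,r,z): return np.array([[cx+r*np.cos(a),cy+r*np.sin(a),z] for a in np.linspace(0,6.28,24)])
def pose(p,X):
    return X@R.from_euler("z",p[2]).as_matrix().T+[p[0],p[1],0]
SL=np.radians(25)
def drain(): # slope slab incl. surface
    L=116/2; return np.array([[a*L,b*183,40-a*27+d] for a in(-1,1) for b in(-1,1) for d in(-3,0)])
PARTS={"store":[box(90,180,0,60)],"stand":[box(90,170,0,35)],
 "rack":[box(90,280,0,10)]+[np.vstack([cyl(0,k,16,10),cyl(0,k,16,56),cyl(0,k,10,65)]) for k in(-90,0,90)],
 "drainer":[drain()]}
def render(n,parts,S=4):
    m=np.zeros((480*S,640*S),np.uint8)
    for X in parts:
        h=cv2.convexHull(proj(n,X).astype(np.float32))
        cv2.fillConvexPoly(m,np.round(((h+.5)*S-.5)*16).astype(np.int32),1,shift=4)
    return cv2.resize(m.astype(np.float32),(640,480),interpolation=cv2.INTER_AREA)
def iou(a,b): return np.minimum(a,b).sum()/np.maximum(a,b).sum()
def fit(masks,partf,p0,steps):
    f=lambda p:-sum(iou(render(n,partf(p)),m) for n,m in masks)/len(masks)
    p0=np.array(p0,float); sim=np.vstack([p0]+[p0+np.eye(len(p0))[i]*s for i,s in enumerate(steps)])
    r=minimize(f,p0,method="Nelder-Mead",options=dict(initial_simplex=sim,xatol=.02,fatol=1e-5,maxiter=250))
    return r.x,-r.fun
def best(t,n,near=None):
    L=nets.regions_of(t,n)
    if near is not None:
        u=proj(n,[near])[0]
        L=[d for d in L if np.hypot(*(np.argwhere(d["mask"]).mean(0)[::-1]-u))<25]
    return L[0]["mask"].astype(np.float32) if L else None
# jar parts: p = x,y (world of footprint origin), yaw extra; on board pose D
def board(D): return R.from_euler("z",D[2])*R.from_euler("y",SL)
def jarpose(D,p): # p: u along slope, v across, yaw about normal -> origin, Rotation
    B=board(D); return np.array([D[0],D[1],40])+B.apply([p[0],p[1],0]), B*R.from_euler("z",p[2])
def jarparts(D,p):
    o,Q=jarpose(D,p); return [Q.apply(box(84,48,0,48))+o]
E
python3 - <<'E'
from fit import *
import json
[cams.read_camera(n) for n in C]
G={"store":(565,363,.63),"rack":(536,-365,-.451),"drainer":(543,-3,.07),"stand":(408,244,.39)}
out={}
for t,p0 in G.items():
    for grp in(("top",),("side",),("top","side")):
        ms=[(n,best(t,n,[p0[0],p0[1],20])) for n in grp] if len(grp)==1 else [(n,M[n]) for n in grp]
        if len(grp)==1:
            if grp==("top",): M={}
            M[grp[0]]=ms[0][1]
        ms=[a for a in ms if a[1] is not None]
        if not ms: print(t,grp,"none");continue
        p,s=fit(ms,lambda p:[pose(p,X) for X in PARTS[t]],p0,(8,8,.1)); print(t,grp,p.round(2),round(s,3))
    out[t]=p.tolist()
json.dump(out,open("scene.json","w")); print(get_t())
E
```

```text
store ('top',) [564.81 362.54   0.67] 0.98
store ('side',) [562.81 362.52   0.66] 0.983
store ('top', 'side') [563.54 362.52   0.67] 0.975
rack ('top',) [ 5.3925e+02 -3.6547e+02 -4.6000e-01] 0.96
rack ('side',) [ 5.3632e+02 -3.6919e+02 -4.5000e-01] 0.82
rack ('top', 'side') [ 5.3783e+02 -3.6610e+02 -4.6000e-01] 0.881
drainer ('top',) [ 5.3819e+02 -3.5700e+00  1.3000e-01] 0.68
drainer ('side',) [ 5.3244e+02 -4.7000e-01  1.0000e-01] 0.468
drainer ('top', 'side') [ 5.3637e+02 -3.2700e+00  1.3000e-01] 0.565
stand ('top',) [4.0801e+02 2.4213e+02 3.8000e-01] 0.666
stand ('side',) [4.0498e+02 2.4257e+02 3.8000e-01] 0.494
stand ('top', 'side') [4.0674e+02 2.4270e+02 3.9000e-01] 0.571
1.9
```

```bash
cat >> fit.py <<'E'
def allmask(t,n,thr=.3):
    m=np.zeros((480,640),bool)
    for d in nets.regions_of(t,n):
        if d["score"]>thr: m|=d["mask"]
    return m
def fitx(masks,ign,partf,p0,steps):
    K={n:1-cv2.dilate(ign[n].astype(np.uint8),np.ones((3,3)))for n,_ in masks}
    f=lambda p:-sum(iou(render(n,partf(p))*K[n],m*K[n]) for n,m in masks)/len(masks)
    p0=np.array(p0,float); sim=np.vstack([p0]+[p0+np.eye(len(p0))[i]*s for i,s in enumerate(steps)])
    r=minimize(f,p0,method="Nelder-Mead",options=dict(initial_simplex=sim,xatol=.02,fatol=1e-5,maxiter=250))
    return r.x,-r.fun
E
python3 - <<'E'
from fit import *
import json
S=json.load(open("scene.json"))
[cams.read_camera(n) for n in C]
for t,o,p0 in(("drainer","jar0",(543,-3,.07)),("stand","plate0",(408,244,.39))):
    ig={n:allmask(o,n) for n in C}
    ms=[(n,best(t,n,[p0[0],p0[1],20])) for n in C]
    for g in(ms[:1],ms[1:],ms):
        p,s=fitx(g,ig,lambda p:[pose(p,X) for X in PARTS[t]],p0,(8,8,.1)); print(t,p.round(3),round(s,3))
    S[t]=p.tolist()
json.dump(S,open("scene.json","w"))
D=S["drainer"]
for v in(117,0,-117):
    g=[(n,best("jar0",n,jarpose(D,(18,v,0))[0]+[0,0,20])) for n in C]; g=[a for a in g if a[1] is not None]
    for gg in ([a] for a in g): print(v,gg[0][0],[x.round(2) for x in fit(gg,lambda p:jarparts(D,p),(18,v,0),(8,8,.1))])
    p,s=fit(g,lambda p:jarparts(D,p),(18,v,0),(8,8,.1)); print("jar",p.round(2),round(s,3),jarpose(D,p)[0].round(1))
P=S["stand"]
for k in(-60,0,60):
    c=pose(P,np.array([[0,k,0]]))[0]
    g=[(n,best("plate0",n,c+[0,0,70])) for n in C]; g=[a for a in g if a[1] is not None]
    for gg in [[a] for a in g]+[g]:
        p,s=fit(gg,lambda p:[pose(p,box(60,8,30,103))],(c[0],c[1],P[2]),(6,6,.1)); print("plate",k,gg[0][0],p.round(2),round(s,3),"slot",c.round(1))
print(get_t())
E
```

```text
drainer [ 5.38655e+02 -4.01600e+00  1.33000e-01] 0.939
drainer [ 5.35984e+02 -6.97000e-01  1.22000e-01] 0.921
drainer [ 5.37825e+02 -2.81900e+00  1.34000e-01] 0.915
stand [4.07517e+02 2.43003e+02 3.95000e-01] 0.94
stand [4.05522e+02 2.42687e+02 3.85000e-01] 0.958
stand [4.06102e+02 2.43001e+02 3.89000e-01] 0.94
117 top [array([ 1.8950e+01,  1.1168e+02, -1.0000e-02]), np.float64(0.96)]
117 side [array([ 1.4400e+01,  1.0949e+02, -3.0000e-02]), np.float64(0.95)]
jar [ 1.6100e+01  1.1108e+02 -2.0000e-02] 0.927 [537.4 109.2  33.2]
0 top [array([19.47, -1.51, -0.02]), np.float64(0.94)]
0 side [array([14.7 , -4.1 , -0.02]), np.float64(0.97)]
jar [15.48 -2.46 -0.03] 0.922 [552.1  -3.4  33.5]
-117 top [array([ 1.768e+01, -1.179e+02, -1.000e-02]), np.float64(0.95)]
-117 side [array([ 1.4640e+01, -1.2086e+02, -5.0000e-02]), np.float64(0.95)]
jar [ 1.4530e+01 -1.1806e+02 -1.0000e-02] 0.926 [ 566.7 -118.1   33.9]
plate -60 top [4.3063e+02 1.8626e+02 4.1000e-01] 0.879 slot [428.8 187.5   0. ]
plate -60 side [428.61 185.21   0.44] 0.878 slot [428.8 187.5   0. ]
plate -60 top [4.2949e+02 1.8579e+02 4.1000e-01] 0.87 slot [428.8 187.5   0. ]
plate 0 top [4.0917e+02 2.4261e+02 3.9000e-01] 0.887 slot [406.1 243.    0. ]
plate 0 side [406.05 242.46   0.46] 0.926 slot [406.1 243.    0. ]
plate 0 top [407.96 242.45   0.41] 0.885 slot [406.1 243.    0. ]
plate 60 top [385.08 297.8    0.4 ] 0.911 slot [383.4 298.5   0. ]
plate 60 side [381.81 297.46   0.42] 0.936 slot [383.4 298.5   0. ]
plate 60 top [3.8319e+02 2.9731e+02 3.8000e-01] 0.898 slot [383.4 298.5   0. ]
3.0
```

```bash
cat > arm.py <<'E'
from fit import *
import json
S=json.load(open("scene.json"))
def down(a):
    x=np.array([np.cos(a),np.sin(a),0]); z=np.array([0,0,-1.]); return R.from_matrix(np.c_[x,np.cross(z,x),z]).as_quat()
def tcp(g,q): return np.asarray(g,float)-3*R.from_quat(q).as_matrix()[:,2]
def line(g,q,feed=150,mf=None): return r.line_to(tcp(g,q).tolist(),list(q),feed,mf)
def go(g,q): r.goto(tcp(g,q).tolist(),list(q))
def grasp_pos():
    return np.array(get_eef_pos())+3*R.from_quat(get_eef_rot()).as_matrix()[:,2]
def gw(mm,n=None): move_gripper(mm/92,n)
def pickyaw(cands,poses):
    best=None
    for d in cands:
        qs=[r.inverse_kinematics(tcp(g,f(d)).tolist(),list(f(d))) for g,f in poses]
        if any(q is None for q in qs): continue
        lo=np.array([-2.88,-.31,-1.54,.2,-1.41,.19,-2.57]);hi=np.array([2.88,2.03,1.56,2.42,4.55,2.02,2.57])
        m=min(np.minimum(np.array(q)-lo,hi-np.array(q)).min() for q in qs)
        if best is None or m>best[0]: best=(m,d)
    return best
E
python3 - <<'E'
from arm import *
st,so=S["stand"],S["store"]
print(pickyaw([0],[([429,186,150],lambda d:down(st[2]+np.pi/2+d)),([563,362,200],lambda d:down(so[2]+np.pi/2+d))]),
 pickyaw([np.pi],[([429,186,150],lambda d:down(st[2]+np.pi/2+d)),([563,362,200],lambda d:down(so[2]+np.pi/2+d))]))
# jars
D=S["drainer"];rk=S["rack"]
o,Q=jarpose(D,(18,0,0))
for th in(20,30,40):
  for flip in(0,180):
    # tool pitch in jar frame: angle tool z from jar x toward -normal
    def jg(Q,s):
        b=np.radians(65-th); z=Q.apply([np.cos(b),0,-np.sin(b)]); x=Q.apply([0,1,0])*s
        return R.from_matrix(np.c_[x,np.cross(z,x),z]).as_quat()
    for s in(1,-1):
      def ok(g,q):
        a=r.inverse_kinematics(tcp(g,q).tolist(),list(q)); return None if a is None else np.round(a,2).tolist()
      g=o+Q.apply([-19,0,30]); q=jg(Q,s); a=ok(g,q); res=[a,ok(g-60*R.from_quat(q).as_matrix()[:,2],q) is not None]
      # final: jar x down, jar z along +-rack x
      f=np.radians(flip); jz=R.from_euler("z",rk[2]+f).apply([1,0,0]); jx=np.array([0,0,-1.]); QF=R.from_matrix(np.c_[jx,np.cross(jz,jx),jz])
      for k in(-90,0,90):
        pk=pose(rk,np.array([[0,k,0]]))[0]; pk[2]=10+42
        of=pk-QF.apply([0,0,24]); gf=of+QF.apply([-19,0,30]); qf=jg(QF,s)
        res.append([ok(gf,qf) is not None,ok(gf+[0,0,100],qf) is not None])
      print(th,flip,s,res)
E
```

```text
(np.float64(0.3389747239284091), 0) (np.float64(0.3232731061746601), 3.141592653589793)
20 0 1 [[0.35, 0.47, -0.43, 2.21, 0.77, 0.21, 0.97], True, [True, False], [True, True], [True, True]]
20 0 -1 [[-0.22, 0.44, 0.23, 2.23, -0.78, 0.19, -0.72], True, [True, False], [True, False], [True, True]]
20 180 1 [[0.35, 0.47, -0.43, 2.21, 0.77, 0.21, 0.97], True, [True, True], [True, True], [True, True]]
20 180 -1 [[-0.22, 0.44, 0.23, 2.23, -0.78, 0.19, -0.72], True, [True, True], [True, True], [True, True]]
30 0 1 [[0.74, 0.6, -0.85, 2.33, 2.01, 0.36, -0.14], True, [True, True], [True, True], [True, True]]
30 0 -1 [[-0.22, 0.44, 0.24, 2.35, 3.9, 0.23, 0.89], True, [True, True], [True, True], [True, True]]
30 180 1 [[0.74, 0.6, -0.85, 2.33, 2.01, 0.36, -0.14], True, [True, True], [True, True], [True, True]]
30 180 -1 [[-0.22, 0.44, 0.24, 2.35, 3.9, 0.23, 0.89], True, [True, True], [True, True], [True, True]]
40 0 1 [None, False, [True, True], [True, True], [True, True]]
40 0 -1 [None, False, [True, True], [True, True], [True, True]]
40 180 1 [None, False, [True, True], [True, True], [True, True]]
40 180 -1 [None, False, [True, True], [True, True], [True, True]]
```

```bash
cat >> arm.py <<'E'
H=78
def pick_plate(p):
    q=down(p[2]+np.pi/2); gw(34,10)
    go([p[0],p[1],190],q); line([p[0],p[1],8+H],q,100)
    gw(0,10); w=get_gripper_width()*92
    line([p[0],p[1],215],q,100); print("width",round(w,1),round(get_gripper_width()*92,1),"F",np.round(get_force(),1))
E
python3 - <<'E'
from arm import *
pick_plate((429.5,185.8,.39))
so=S["store"]; c=pose(so,np.array([[0,-60,0]]))[0]
q=down(so[2]+np.pi/2)
go([c[0],c[1],215],q); line([c[0],c[1],70+H],q,100); r.pause(.3)
ims={n:cams.read_camera(n) for n in C}
g=grasp_pos(); print("g",g.round(1),"c",c.round(1))
for t in("plate0",):
  ms=[(n,best("plate0",n,[c[0],c[1],110])) for n in C]
  for n,m in ms:
    if m is None: print(n,"none"); continue
    # only fit below fingers
    zt=70+H-25
    for f,lab in((lambda p:[pose(p,box(60,8,70,165))],"full"),):
        p,s=fit([(n,m)],f,(c[0],c[1],so[2]),(6,6,.1)); print(n,lab,p.round(2),round(s,3))
a=cv2.resize(ims["top"][200:290,70:190],(480,360),interpolation=cv2.INTER_CUBIC);b=cv2.resize(ims["side"][250:475,205:325],(320,600))[:360*600//600]
im=np.zeros((600,800,3),np.uint8); im[:360,:480]=a; im[:,480:]=cv2.resize(ims["side"][250:475,205:325],(320,600)); cv2.imwrite("pics/p1.png",im[...,::-1]); print(get_t())
E
```

```text
width 7.6 7.9 F [ 0.1 -0.1 -1.1]
g [600.8 315.4 148.4] c [600.6 315.4   0. ]
top none
side full [599.3  320.21   0.9 ] 0.235
11.1
```

View pics/p1.png

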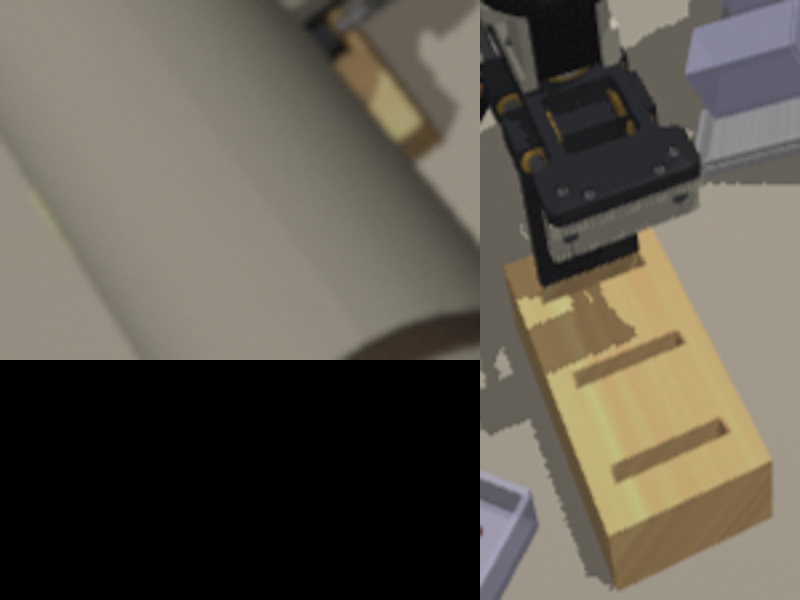

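The side view shows the held plate just above the far slot, well lined up; the arm hides it from the top camera. I'll lower it under a force guard, searching for the slot.

```bash
cat >> arm.py <<'E'
def insert_plate(c,yaw,off=(0,0),mf=4):
    """c slot xy; off=(along width, along thickness). returns offset that worked"""
    q=down(yaw+np.pi/2); ux=np.array([np.cos(yaw),np.sin(yaw),0]); uy=np.array([-np.sin(yaw),np.cos(yaw),0])
    cand=sorted([(a,b) for a in(-3,-1.5,0,1.5,3) for b in(-3.5,-1.8,0,1.8,3.5)],key=lambda t:t[0]**2+t[1]**2)
    for a,b in cand:
        xy=np.array([c[0],c[1],0])+ux*(off[0]+a)+uy*(off[1]+b)
        line(xy+[0,0,66+H],q,100)
        hit=line(xy+[0,0,51+H],q,50,mf); z=grasp_pos()[2]-H
        print((a,b),"hit",hit,"z",round(z,1),"F",np.round(get_force(),1))
        if not hit or z<56: break
    else: return None
    for k in range(4):
        hit=line(xy+[0,0,9.5+H],q,50,mf); z=grasp_pos()[2]-H; print("down",hit,round(z,1),np.round(get_force(),1))
        if z<12.5: break
        line(xy+[0,0,z+H+2],q,50); 
    return (off[0]+a,off[1]+b),z
def release_plate():
    q=get_eef_rot(); g=grasp_pos(); gw(30); line(g+[0,0,130],q,200)
E
python3 - <<'E'
from arm import *
so=S["store"]; c=pose(so,np.array([[0,-60,0]]))[0]
print(insert_plate(c,so[2]),get_gripper_width()*92,get_t())
E
```

```text
(0, 0) hit True z 57.3 F [-0.6 -0.7 -1.4]
(-1.5, 0) hit True z 54.4 F [-1.  -0.5 -1. ]
down True 9.2 [-0.1  0.5  5.4]
((-1.5, 0), np.float64(9.214957788037154)) 8.118161525396033 13.0833
```

```bash
python3 - <<'E'
from arm import *
release_plate()
so=S["store"]
for p,k in(((407.5,242.5,.39),0),((383.2,297.4,.39),60)):
    pick_plate(p)
    c=pose(so,np.array([[0,k,0]]))[0]
    go([c[0],c[1],215],down(so[2]+np.pi/2))
    res=insert_plate(c,so[2],(-1.2,0)); print(res,get_gripper_width()*92,get_t())
    if res is None or res[1]>12.5: break
    release_plate()
E
```

```text
width 8.1 7.7 F [ 0.9  0.8 -1.4]
(0, 0) hit False z 50.7 F [ 1.2  0.7 -1.5]
down True 10.3 [0.1 0.3 4.3]
((-1.2, 0), np.float64(10.33454559602309)) 7.719121058767347 21.725
width 7.9 7.7 F [-0.5  0.4 -1.6]
(0, 0) hit False z 50.7 F [ 2.7  0.8 -1.8]
down True 10.2 [ 0.7 -0.6  3.1]
((-1.2, 0), np.float64(10.19523087407174)) 7.977380859804745 30.2583
```

```bash
cat >> arm.py <<'E'
START=[-0.942,0.501,-0.427,1.55,0.221,1.138,-0.21]
def see_jars(vs=(110,-2,-118)):
    D=S["drainer"]; [cams.read_camera(n) for n in C]; out=[]
    for v in vs:
        g=[(n,best("jar0",n,jarpose(D,(18,v,0))[0]+[0,0,20])) for n in C]; g=[a for a in g if a[1] is not None]
        if not g: print(v,"none"); continue
        p,s=fit(g,lambda p:jarparts(D,p),(17,v,0),(8,8,.1)); print("jar",p.round(2),round(s,3),len(g)); out.append(p)
    return out
E
python3 - <<'E'
from arm import *
r.set_joints(START); see_jars()
for n in C: cv2.imwrite(f"pics/{n}1.png",cams.read_camera(n)[...,::-1])
for n in C:
    for d in nets.tip_of("plate0",n): print(n,round(d["score"],2),np.round(d["position"]))
t,s=[cv2.imread(f"pics/{n}1.png") for n in C]
im=np.zeros((600,800,3),np.uint8); im[:300,:]=cv2.resize(t[190:310,70:390],(800,300)); im[300:,:400]=cv2.resize(s[180:480,200:400],(400,600))[300:]; im[300:,400:]=cv2.resize(s[170:320,265:465],(400,300)); cv2.imwrite("pics/z1.png",im); print(get_t())
E
```

```text
jar [1.5700e+01 1.1113e+02 2.0000e-02] 0.935 2
jar [15.58 -2.36 -0.03] 0.93 2
jar [ 1.5760e+01 -1.1778e+02 -1.0000e-02] 0.912 2
top 0.66 [561. 359.   6.]
top 0.66 [528. 408.  11.]
top 0.49 [601. 317.   9.]
top 0.18 [586. 111.  37.]
side 0.82 [527. 411.  11.]
side 0.45 [761. -68.  -2.]
side 0.31 [604.   8.  38.]
33.5833
```

View pics/z1.png

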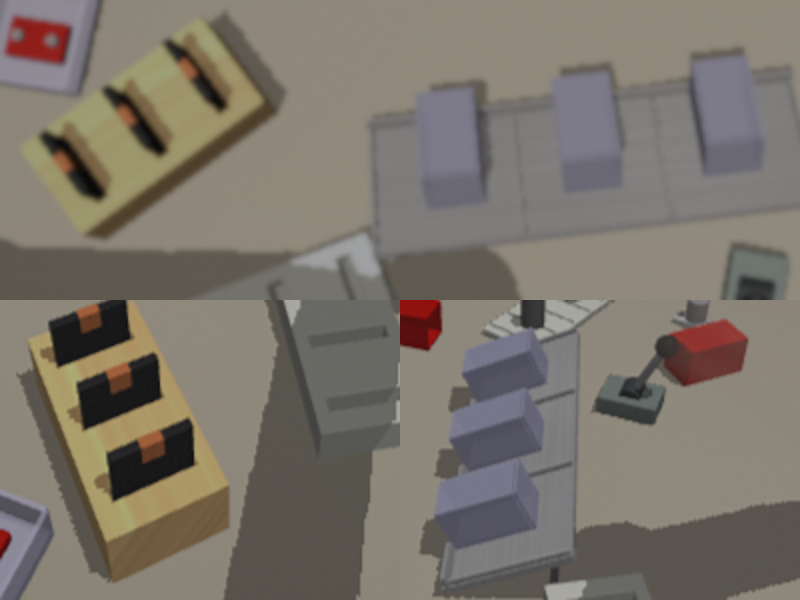

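The plates all sit in the store slots and the three jars are still on the board. Next is the first jar.

```bash
cat >> arm.py <<'E'
GA,GH,TH=-19,30,27   # grasp along jar x, height, tool pitch
def jq(Q,s):
    b=np.radians(65-TH); z=Q.apply([np.cos(b),0,-np.sin(b)]); x=Q.apply([0,1,0])*s
    return R.from_matrix(np.c_[x,np.cross(z,x),z]).as_quat()
def jar_target(k,mz,flip=np.pi,dx=0,dy=0):
    rk=S["rack"]; jz=R.from_euler("z",rk[2]+flip).apply([1,0,0]); jx=np.array([0,0,-1.])
    QF=R.from_matrix(np.c_[jx,np.cross(jz,jx),jz])
    m=pose(rk,np.array([[dx,k+dy,0]]))[0]; m[2]=mz
    return m-QF.apply([42,0,24])+QF.apply([GA,0,GH]),QF
def pick_jar(p,s):
    o,Q=jarpose(S["drainer"],p); g=o+Q.apply([GA,0,GH]); q=jq(Q,s); z=R.from_quat(q).as_matrix()[:,2]
    gw(72,10); go(g-90*z+[0,0,40],q); line(g-60*z,q); hit=line(g,q,80,6); print("approach hit",hit,np.round(grasp_pos()-g,1))
    gw(0,10); w=get_gripper_width()*92; line(grasp_pos()+[0,0,150],q,120); print("w",round(w,1),round(get_gripper_width()*92,1),np.round(get_force(),1))
def place_jar(k,s,flip=np.pi,off=(0,0)):
    g,QF=jar_target(k,150,flip,*off); q=jq(QF,s); go(g,q); 
    line(g-[0,0,72],q,120); line(g-[0,0,91],q,40,4) ; 
    hit=line(g-[0,0,142],q,50,4); z=150-(g-grasp_pos())[2]; print("place hit",hit,"mouth z",round(z,1),"w",round(get_gripper_width()*92,1),np.round(get_force(),1)); return z
def release_jar():
    q=get_eef_rot(); g=grasp_pos(); z=R.from_quat(q).as_matrix()[:,2]; gw(66); line(g-60*z+[0,0,20],q,150); line(grasp_pos()+[0,0,60],q,200)
E
python3 - <<'E'
from arm import *
D=S["drainer"]
for s in(1,-1):
  for v in(111,-2,-118):
    o,Q=jarpose(D,(17,v,-.01)); g=o+Q.apply([GA,0,GH]); q=jq(Q,s); z=R.from_quat(q).as_matrix()[:,2]
    L=[(g-90*z+[0,0,40],q),(g-60*z,q),(g,q),(g+[0,0,150],q)]
    print(s,v,[(a is not None) and np.round(a,1).tolist() for a in (r.inverse_kinematics(tcp(g,q).tolist(),list(q)) for g,q in L)])
  for f in(0,np.pi):
   for k in(-90,0,90):
    L=[]
    for mz in(150,8):
        g,QF=jar_target(k,mz,f); L.append((g,jq(QF,s)))
    print(" peg",s,round(f),k,[(a is not None) and np.round(a,1).tolist() for a in (r.inverse_kinematics(tcp(g,q).tolist(),list(q)) for g,q in L)])
E
```

```text
1 111 [[-0.2, 0.1, -0.1, 2.3, 0.4, 0.3, 1.0], [0.1, 0.3, -0.4, 2.4, 1.3, 0.2, 0.2], [-0.0, 0.4, -0.3, 2.3, 1.9, 0.2, -0.4], [-0.2, 0.1, -0.1, 2.2, 0.3, 0.4, 1.2]]
1 -2 [[0.3, 0.1, -0.3, 2.3, -0.1, 0.3, 1.8], [0.8, 0.4, -0.9, 2.3, 1.3, 0.2, 0.5], [0.5, 0.5, -0.6, 2.3, 1.8, 0.2, -0.0], [-0.0, 0.1, 0.0, 2.2, -0.1, 0.3, 1.8]]
1 -118 [[0.5, 0.2, -0.2, 2.2, -0.5, 0.3, 2.4], [1.0, 0.5, -0.9, 2.2, 0.8, 0.2, 1.2], [1.0, 0.6, -0.9, 2.2, 1.5, 0.3, 0.6], [0.2, 0.2, 0.0, 2.1, -0.4, 0.4, 2.3]]
 peg 1 0 -90 [[0.5, 1.0, 0.4, 0.9, -0.1, 1.9, 1.9], [0.5, 1.2, 0.2, 0.9, -0.1, 1.7, 1.8]]
 peg 1 0 0 [[0.4, 1.0, 0.3, 0.9, -0.1, 1.9, 1.8], [0.5, 1.1, 0.2, 1.0, -0.1, 1.7, 1.7]]
 peg 1 0 90 [[0.3, 1.0, 0.2, 0.9, -0.1, 1.9, 1.6], [0.4, 1.1, 0.1, 1.0, -0.1, 1.7, 1.6]]
 peg 1 3 -90 [[0.6, 0.3, 0.2, 2.1, -1.2, 0.3, -0.1], [1.3, 0.7, -0.6, 2.1, 2.7, 0.2, 2.5]]
 peg 1 3 0 [[0.2, 0.3, 0.5, 2.2, -1.3, 0.2, -0.2], [1.0, 0.6, -0.4, 2.2, 2.8, 0.3, 2.1]]
 peg 1 3 90 [False, [0.7, 0.6, -0.3, 2.2, 2.6, 0.3, 2.1]]
-1 111 [[-0.1, 0.1, -0.2, 2.3, 0.4, 0.3, -2.2], [-1.1, 0.4, 0.9, 2.4, -1.4, 0.2, -0.4], [-0.9, 0.5, 0.7, 2.3, 
[... 235 characters left out ...]
 0.2, 0.0, 2.3, -0.6, 0.3, -0.6], [0.3, 0.3, 0.0, 2.3, -1.0, 0.2, -0.2], [1.3, 1.0, -1.3, 2.2, 1.6, 0.7, -2.5], [-0.5, 0.2, 0.8, 2.2, -0.8, 0.5, -0.5]]
 peg -1 0 -90 [[0.4, 1.1, 0.7, 0.9, -0.3, 2.0, -1.1], [0.4, 1.2, 0.7, 0.9, -0.4, 1.8, -1.1]]
 peg -1 0 0 [[0.3, 1.1, 0.7, 0.9, -0.4, 1.9, -1.2], [0.2, 1.2, 0.7, 1.0, -0.5, 1.8, -1.2]]
 peg -1 0 90 [[0.1, 1.1, 0.7, 0.9, -0.4, 2.0, -1.3], [0.1, 1.2, 0.7, 1.0, -0.5, 1.8, -1.3]]
 peg -1 3 -90 [[1.7, 0.5, -1.1, 2.1, 1.1, 0.3, 0.9], [1.3, 0.7, -0.6, 2.1, 2.7, 0.2, -0.6]]
 peg -1 3 0 [[1.5, 0.5, -1.1, 2.1, 1.4, 0.3, 0.5], [1.3, 0.7, -0.9, 2.2, 2.3, 0.4, -0.3]]
 peg -1 3 90 [[1.0, 0.3, -0.6, 2.2, 1.3, 0.2, 0.3], [1.1, 0.7, -0.9, 2.2, 2.2, 0.6, -0.4]]
```

```bash
python3 - <<'E'
import arm
from arm import *
lo=np.array([-2.88,-.31,-1.54,.2,-1.41,.19,-2.57]);hi=np.array([2.88,2.03,1.56,2.42,4.55,2.02,2.57])
def mg(g,q):
    a=r.inverse_kinematics(tcp(g,q).tolist(),list(q))
    return -1 if a is None else np.minimum(a-lo,hi-a).min()
D=S["drainer"]
for TH in(5,12,20,27):
  arm.TH=TH
  for s in(1,-1):
    o,Q=jarpose(D,(17,-2,-.01)); g=o+Q.apply([GA,0,GH]); q=jq(Q,s); z=R.from_quat(q).as_matrix()[:,2]
    print("pick",TH,s,[round(mg(*x),2) for x in[(g-60*z,q),(g,q),(g+[0,0,150],q)]])
    for f in range(0,360,30):
        L=[mg(*(lambda t:(t[0],jq(t[1],s)))(jar_target(0,mz,np.radians(f)))) for mz in(150,78,8)]
        if min(L)>.1: print("   peg f",f,np.round(L,2))
E
```

```text
pick 5 1 [np.float64(0.42), np.float64(0.37), np.float64(0.5)]
   peg f 60 [0.13 0.21 0.27]
   peg f 90 [0.34 0.42 0.49]
   peg f 120 [0.35 0.41 0.43]
   peg f 270 [0.16 0.29 0.37]
pick 5 -1 [np.float64(0.41), np.float64(0.36), np.float64(0.49)]
   peg f 60 [0.34 0.41 0.46]
   peg f 90 [0.75 0.8  0.82]
   peg f 120 [0.39 0.39 0.4 ]
pick 12 1 [np.float64(0.3), np.float64(0.19), np.float64(0.4)]
   peg f 60 [0.24 0.32 0.39]
   peg f 90 [0.27 0.36 0.44]
   peg f 120 [0.22 0.38 0.43]
   peg f 150 [0.15 0.13 0.14]
pick 12 -1 [np.float64(0.3), np.float64(0.18), np.float64(0.4)]
   peg f 60 [0.41 0.49 0.56]
   peg f 90 [0.79 0.78 0.79]
   peg f 120 [0.41 0.4  0.32]
   peg f 150 [0.13 0.12 0.13]
pick 20 1 [np.float64(0.08), np.float64(0.02), np.float64(0.29)]
   peg f 30 [0.11 0.2  0.28]
   peg f 60 [0.33 0.39 0.44]
   peg f 90 [0.18 0.27 0.35]
   peg f 270 [0.19 0.17 0.22]
pick 20 -1 [np.float64(0.1), np.float64(0.07), np.float64(0.28)]
   peg f 30 [0.16 0.24 0.32]
   peg f 60 [0.5  0.59 0.67]
   peg f 90 [0.78 0.76 0.76]
   peg f 120 [0.45 0.43 0.36]
pick 27 1 [np.float64(0.05), np.float64(0.03), np.float64(0.15)]
   peg f 0 [0.11 0.21 0.29]
   peg f 30 [0.25 0.35 0.43]
   peg f 60 [0.29 0.35 0.4 ]
   peg f 270 [0.28 0.25 0.23]
   peg f 300 [0.21 0.32 0.42]
   peg f 330 [0.11 0.22 0.32]
pick 27 -1 [np.float64(0.01), np.float64(0.06), np.float64(0.16)]
   peg f 30 [0.28 0.37 0.46]
   peg f 60 [0.58 0.68 0.77]
   peg f 90 [0.78 0.75 0.69]
   peg f 120 [0.49 0.44 0.4 ]
```

```bash
sed -i 's/^GA,GH,TH=.*/GA,GH,TH=-25,30,12/; s/flip=np.pi,/flip=np.pi\/2,/g' arm.py; python3 - <<'E'
from arm import *
pick_jar((17,-117.8,-.02),-1)
z=place_jar(-90,-1); print(get_t())
if z<16: release_jar()
else:
    for n in C: cv2.imwrite(f"pics/{n}2.png",cams.read_camera(n)[...,::-1])
E
```

```text
approach hit False [ 0.1 -0.2  0.1]
w 48.0 48.1 [ 0.4 -0.3 -0.8]
place hit True mouth z 8.4 w 48.3 [-0.3  0.9  4.1]
44.2
```

```bash
python3 - <<'E'
from arm import *
r.set_joints(START); P=see_jars((111,-2))
for n in C: cv2.imwrite(f"pics/{n}3.png",cams.read_camera(n)[...,::-1])
t,s=[cv2.imread(f"pics/{n}3.png") for n in C]
im=np.zeros((600,800,3),np.uint8); im[:300,:]=cv2.resize(t[190:340,190:590],(800,300)); im[300:,:500]=cv2.resize(s[120:320,140:473],(500,300)); cv2.imwrite("pics/z3.png",im); print(get_t())
E
```

```text
jar [1.7560e+01 1.1148e+02 1.0000e-02] 0.941 2
jar [15.07 -2.17 -0.03] 0.936 2
49.875
```

View pics/z3.png

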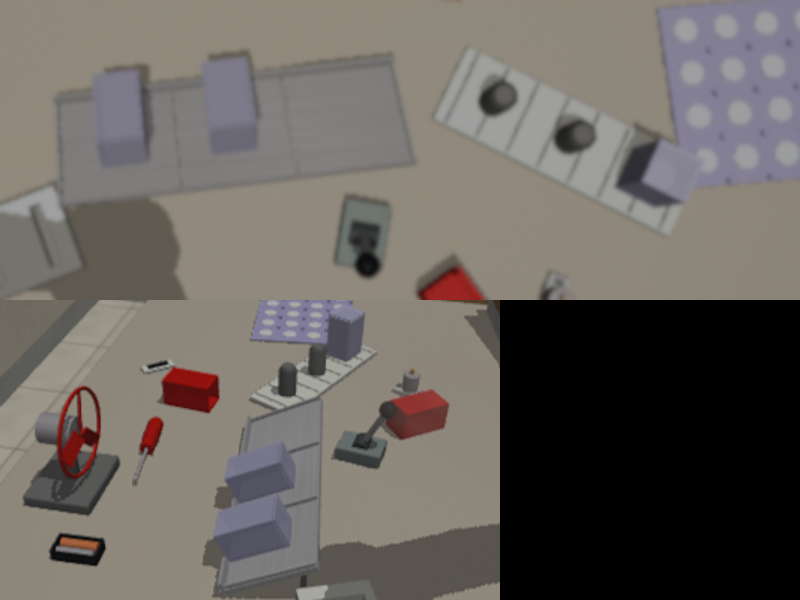

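The first jar stands inverted on the far-right peg, and the other two are in place on the board at about (120,115) and (230,105) in the crop. Next is the middle jar. I'll look again after it.

```bash
python3 - <<'E'
from arm import *
pick_jar((17,-2.3,-.03),-1)
z=place_jar(0,-1); print(get_t())
if z<16:
    release_jar(); r.set_joints(START); P=see_jars((111,))
    if P and abs(P[0]-[17,111,0]).max()<15 and abs(P[0][2])<.08:
        pick_jar((17,P[0][1],P[0][2]),-1); z=place_jar(90,-1); print(get_t())
        if z<16: release_jar(); r.set_joints(START)
for n in C: cv2.imwrite(f"pics/{n}4.png",cams.read_camera(n)[...,::-1])
t,s=[cv2.imread(f"pics/{n}4.png") for n in C]
im=np.zeros((600,800,3),np.uint8); im[:300,:]=cv2.resize(t[190:340,190:590],(800,300)); im[300:,:500]=cv2.resize(s[120:320,140:473],(500,300)); im[300:,500:]=cv2.resize(s[100:250,280:430],(300,300)); cv2.imwrite("pics/z4.png",im); print(get_t())
for n in C:
  for d in nets.tip_of("fan_switch_base",n)+nets.look_for("fan_switch",n): print(n,round(d["score"],2),np.round(d["position"]))
E
```

```text
approach hit False [ 0.2 -0.1  0.2]
w 48.7 49.0 [-0.9 -0.4 -0.1]
place hit True mouth z 8.5 w 48.2 [0.6 0.6 3.7]
59.75
jar [ 16.37 111.15  -0.  ] 0.93 2
approach hit False [0.2 0.  0.2]
w 48.0 48.2 [ 0.5 -0.9  0.1]
place hit True mouth z 8.9 w 48.0 [0.5 1.1 4.6]
74.65
79.6167
top 0.96 [ 430. -142.   -1.]
top 0.53 [602. 316.  11.]
top 0.23 [410. 240.   3.]
top 0.72 [ 401. -138.  104.]
top 0.34 [774. 152.  18.]
side 0.8 [ 432. -146.    2.]
side 0.74 [542.  -4.  -0.]
side 0.64 [ 411. -133.   89.]
```

View pics/z4.png

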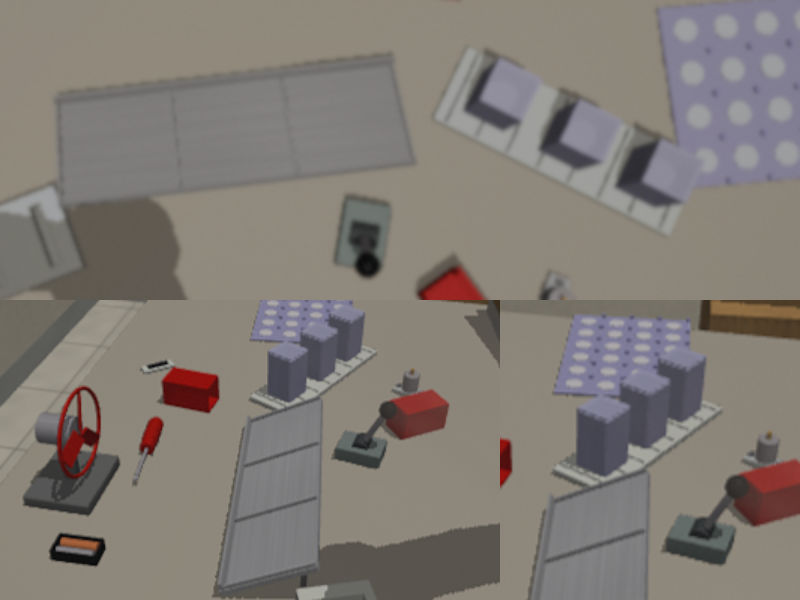

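All three jars stand mouth down on the pegs, and the lever still leans back with its ball at (368,264) in the crop. The block's yaw is about -0.17. Next I push the switch.

```bash
python3 - <<'E'
from arm import *
F=np.array([431,-144,-.17]); ux=np.array([np.cos(F[2]),np.sin(F[2]),0])
b=np.array([F[0],F[1],0]); print("ball px",proj("top",[b-38*ux+[0,0,92]])[0].round(),proj("side",[b-38*ux+[0,0,92]])[0].round())
def tq(s,t): # jaw along fan y, tilt t: tip forward (+) 
    x=s*np.array([-ux[1],ux[0],0]); z=np.array([0,0,-1.])*np.cos(t)+ux*np.sin(t); return R.from_matrix(np.c_[x,np.cross(z,x),z]).as_quat()
def P(x,zt,q): return b+x*ux+[0,0,zt]-22*R.from_quat(q).as_matrix()[:,2]   # TCP for tip at x, zt
for s in(1,-1):
  for t in(0,-.2,-.4):
    q=tq(s,t); print(s,t,[(lambda a:None if a is None else np.round(a,2).tolist())(r.inverse_kinematics(P(x,z,q).tolist(),list(q))) for x,z in((-78,150),(-78,80),(20,82))])
E
```

```text
ball px [373. 327.] [400. 194.]
1 0 [[-0.0, 0.09, 0.3, 2.28, -0.04, 0.77, 1.72], [0.11, 0.24, 0.19, 2.33, -0.08, 0.58, 1.77], [0.18, 0.37, 0.09, 2.11, -0.06, 0.66, 1.71]]
1 -0.2 [[0.11, 0.23, 0.17, 2.13, -0.02, 0.98, 1.7], [0.18, 0.36, 0.1, 2.17, -0.02, 0.81, 1.69], [0.2, 0.49, 0.06, 1.94, -0.01, 0.91, 1.66]]
1 -0.4 [[0.17, 0.37, 0.09, 1.99, 0.0, 1.18, 1.67], [0.22, 0.49, 0.04, 2.02, 0.02, 1.03, 1.65], [0.24, 0.61, -0.0, 1.77, 0.03, 1.15, 1.62]]
-1 0 [[-0.45, 0.11, 0.79, 2.29, -0.11, 0.77, -1.33], [-0.55, 0.37, 0.96, 2.35, -0.52, 0.64, -0.93], [-0.29, 0.45, 0.66, 2.12, -0.42, 0.7, -1.09]]
-1 -0.2 [[-0.23, 0.26, 0.57, 2.14, -0.13, 0.98, -1.33], [-0.25, 0.41, 0.61, 2.19, -0.27, 0.83, -1.19], [-0.16, 0.54, 0.52, 1.95, -0.28, 0.93, -1.23]]
-1 -0.4 [[-0.16, 0.41, 0.5, 2.0, -0.13, 1.18, -1.32], [-0.15, 0.54, 0.49, 2.03, -0.21, 1.04, -1.26], [-0.1, 0.66, 0.46, 1.78, -0.23, 1.17, -1.28]]
```

```bash
python3 - <<'E'
from arm import *
F=np.array([431,-144,-.17]); ux=np.array([np.cos(F[2]),np.sin(F[2]),0]); b=np.array([F[0],F[1],0])
x=np.array([-ux[1],ux[0],0]); z=np.array([0,0,-1.]); q=list(R.from_matrix(np.c_[x,np.cross(z,x),z]).as_quat())
P=lambda x,zt:(b+x*ux+[0,0,zt+22]).tolist()
gw(0)
r.goto(P(-78,170),q); r.line_to(P(-78,82),q)
hit=r.line_to(P(25,82),q,60,12); p=np.array(get_eef_pos())-b; print(hit,"x",(p@ux).round(1),np.round(get_force(),1))
r.line_to(P(p@ux-25,82),q); r.line_to(P(p@ux-25,200),q); r.set_joints(START)
for n in C: cv2.imwrite(f"pics/{n}5.png",cams.read_camera(n)[...,::-1])
t,s=[cv2.imread(f"pics/{n}5.png") for n in C]
im=np.zeros((600,800,3),np.uint8); im[:300,:]=cv2.resize(t[190:340,70:470],(800,300)); im[300:,:500]=cv2.resize(s[120:420,140:640],(500,300)); im[300:,500:]=cv2.resize(s[100:250,280:430],(300,300)); cv2.imwrite("pics/z5.png",im); print(get_t())
print(proj("top",[b+38*ux+[0,0,92],b+26*ux+[0,0,97]]).round())
E
```

```text
True x 17.0 [0.2 0.1 0.3]
89.8833
[[379. 289.]
 [379. 295.]]
```

View pics/z5.png

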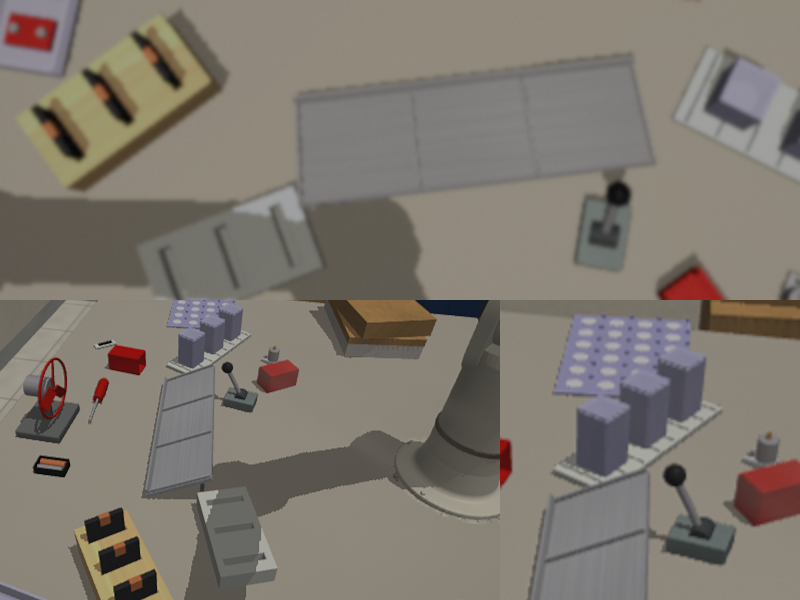

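The ball is at top pixel (379.5,287), and the prediction for fully on was (379,289). The lever has reached its stop and the jars and plates are undisturbed, so I'm handing the job in.

```bash
python3 -c "
from rig import *
r.pause(.3); workorder.job_done(); print(get_t())"
```

```text
the job is handed in; nothing more can be done
the job is handed in; nothing more can be done
```

The job is done and handed in at about 90 s of robot time, against the 210 s limit. No verdict was reported.

- **Plates:** I moved all three carbon plates from the rinse stand into the store at a 10 N grip. Each stopped on a 4 N contact limit with its lower edge at 9.2 to 10.3 mm, where the slot floor is 10 mm. The first plate caught the slot's chamfer once and went in after a 1.5 mm shift.
- **Jars:** I turned all three jars upside down onto their own pegs at a 10 N grip. Their rims stopped at 8.4 to 8.9 mm by the arm's reading, where the rack face is 10 mm. I put the difference down to grasp and measurement error.
- **Fan:** I switched it on last. The lever stopped the push, and its ball appeared at (379.5, 287) in the top view, against (379, 289) predicted for fully on.
- **Final pictures:** They showed the jars upright, the plates in the store, and the motor, battery holder and screwdriver apparently where they started. I did not measure those three again. I saw no jar knocked aside.
- **Disagreements:** The two cameras differed by about 2 to 3 mm in x. The top camera could not see the first plate over its slot, because the arm hid it. The side-camera fit there was also unusable, so I relied on the force readings for that plate.

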